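Shift the coil winder's feed lever to the marked slot

ROBOT

A 6-joint arm with a two-finger parallel gripper is mounted at the origin on the work surface. World frame = base frame: x ahead of the robot, y to its left, z up, the work surface at z = 0. Lengths are in m, angles in degrees, forces in N, time in s.
With the tool pointing down it reaches from about 0.3 to 0.75 m from the base axis. Payload 8.5 kg.
Tool frame: the origin (TCP) lies midway between the tips of the shut fingers; the grasp point (between the pads) lies 19 mm behind it (env.grip_depth is the distance from the TCP to the grasp point, in m); y points along the fingers, x is the direction in which the jaws open and shut, and the axes are right-handed (so a half turn about y gives the same grasp; the last joint's range is limited). The gripper opens to 85 mm and grips with 20 to 120 N. Pads are 22 mm wide; open, the fingers measure 114 mm over their backs; the gripper's body (76 mm by 85 mm) begins 54 mm behind the grasp point. The pads swing forward as they close: fully open they stand 13 mm farther back than shut.
Start: joints at [63.352, 21.807, 74.336, -0, 83.858, -12.336], TCP at [0.136, 0.533, 0.231] pointing down, gripper open.
Joint ranges: [-178.18, 178.18], [-50.72, 133.34], [12.68, 142.11], [-81.47, 261.47], [9.98, 163.14], [-165.26, 165.26]. Speed limits (degrees/s): [136.94, 136.94, 180, 180, 180, 180].

INTERFACE

Orientations are given as a 3x3 rotation matrix whose columns are the frame's x, y, z axes.
In Python, from rig import env gives the robot as it stands.
- The arm moves only by the shell command python3 -m inch 'ROWS' [FORCE]. ROWS is JSON, a list that holds one entry, the list of rows, each a list of 7 numbers: the gripper command: -1 is shut, 1 is fully open, values between are in proportion, then the shift along the world's x, y, z in cm, then the turn, a rotation vector about the world's x, y, z in degrees. In form: [[[grip, dx, dy, dz, rx, ry, rz], ...]]. A call has 1 to 20 rows; each row is the pose to reach, as a shift and turn from the pose commanded when the call began; what a row does not reach only later rows make up. A row lasts 1/8 s, in which the tool goes at most 62.5 mm and 10.7 degrees, less where a joint would pass 70% of its speed; a pose out of reach is approached as far as the arm can. A call with a gripper value outside its range is refused whole. The fingers move at their own pace and stop on an object; FORCE is the grip in N (left out, the last holds). Time passes only in rows, so rows that repeat a pose let the fingers close. It gives the time, the measured TCP pose, the force and the opening at its end, in the units of the state.
- env.observe(): the state, without advancing time (a new reading comes with each control period).
- env.get_image(name): name is "scene" or "side" or "wrist"; returns a dict with "frame" (384x512x3 uint8, red, green, blue), "mtx" (3x3 intrinsics, pixels), "rvec" (rotation vector, rad) and "tvec" (3), from world to camera coordinates, as OpenCV has them. Camera axes: x right, y down, z forward; pixel columns grow to the right and rows downward; lengths in m; the calibration is good to about 2 mm. A picture is of the moment at which its call begins. There is no depth.
- env.close_job(): hands the job in, once; it reports no verdict.
The state is a dict: "time_s": time; "q": joint angles; "qvel": joint speeds; "joint_efforts": joint torques, N m; "position": TCP position; "tool_rot": TCP orientation; "ft_force": force on the tool from outside, world axes, zero at the start; "wrist_torque": the same for the moment, N m; "grip_width": finger opening in m.
Only numpy, scipy, OpenCV 4.12 (cv2) and the standard library are available. Lean on these libraries where they do the work, as an engineer would, in place of code of your own. Each camera call takes 0.05 s, during which the arm holds its last target.

TASK

Change the wire feed of the bench coil winder: push the ball-topped lever out of the left-hand track of its H-shaped gate (left and right as seen from the robot), across the middle, and fully home, right to the end, in the right-hand slot that has the setting magnet (the raised steel button) standing beside it. Do not run the lever into the other right-hand slot on the way, and leave the spool, the jar and the screwdriver where they are.

Things in the scene. Friction and masses are not known exactly. Their poses are not given: they have to be found in the camera images.
- winder: Bench coil winder, fixed: grey box 164 x 178 mm (its x, y), cover top 95 mm above the table. Origin: on the table below the middle of the H gate; x points to the far end, away from the robot, y to the left; turned by up to 0.5 rad. Beyond the box (its x 90 to 160 mm) stand a 100 mm high headstock and a spindle. Only the lever rises above 125 mm.
- gate (a point): Middle of the H gate in the top of the cover; axes as the winder's. Two tracks along x, left at y = +16 mm and right at y = -16 mm, each 14 mm wide and reaching from x = -25 (near end) to +25 mm (far end), are joined only by a cross passage along y, 16 mm wide at x = 0. The far and near halves of the tracks are the four slots.
- ball (a point): Centre of the black ball, 34 mm across, on the lever (10 mm rod), 150 mm from a pivot that lies 60 mm below point gate: 185 mm above the table upright, about 173 mm in a slot. Ball in the winder's frame: y = about +39 mm in the left track, -39 mm in the right (5 mm play either way); x = 0 (7 mm play) in the cross passage, about +46 or -46 mm at the slot ends.
- along (a joint): Tilt of the lever along the tracks, rad: 0 in the cross passage, about +0.31 at the far end of a slot, -0.31 at the near end. The lever starts anywhere along the left track and stays where it is left. Pushing it takes 2 to 4 N at the ball; the sides of the gate stop it.
- across (a joint): Tilt of the lever across the tracks, rad: about +0.26 in the left track, -0.26 in the right track, 0 upright.
- magnet: Setting magnet that marks the wanted slot: steel button 26 mm across and 28 mm high with a waist, fixed on the cover at the outer (right) side of one of the two right-hand slots, far or near. Origin: centre of its underside, at y = -65 mm and x = +46 or -46 mm in the winder's frame; axes parallel to the winder's.
- slot_home (a point): Where the ball's centre stands when the lever is home in the wanted slot: 28 mm to the left (+y of the winder) of the magnet and 78 mm above its underside; axes parallel to the winder's.
- plug: Plain flat steel plug, 16 mm across and 3 mm high, on the cover beside the other right-hand slot, in the same way as the magnet beside its own.
- other_home (a point): Where the ball's centre would stand in the other, wrong right-hand slot; 28 mm to the left of the plug and 78 mm above its underside.
- spool: Bystander: loose spool of copper wire, 52 mm across, 46 mm high, standing on the table to the left of the winder. Origin: centre of its underside.
- jar: Bystander: loose closed glass jar, 50 mm across, 70 mm high, standing on the table to the right of the winder. Origin: centre of its underside.
- driver: Bystander: loose screwdriver, 160 mm long, lying on the table between the robot and the winder. Origin: underside, about the middle of its length.

How it is judged (in metres and radians):
At the end, for the whole second after the job is handed in: The lever rests fully home in the slot beside the magnet: the ball's centre within 10 mm of the home point along the track and within 13 mm across it, not moving; spool, jar and screwdriver within 20 mm of where they stood (x of ball in the frame of slot_home between -0.01 and 0.01 m and y of ball in the frame of slot_home between -0.013 and 0.013 m and velocity of joint along between -0.05 and 0.05 rad/s and velocity of joint across between -0.05 and 0.05 rad/s and distance of each of spool, jar, driver from where it was at the start of the episode below 0.02 m); the robot touches nothing.
It fails at once if the lever is run into the other right-hand slot (ball's centre within 25 mm of its home point there) (distance between ball and other_home below 0.025 m).
It fails at once if the spool is lifted, carried or knocked about (moved more than 30 mm) (distance of spool from where it was at the start of the episode above 0.03 m).
It fails at once if the jar is lifted, carried or knocked about (moved more than 30 mm) (distance of jar from where it was at the start of the episode above 0.03 m).
It fails at once if the screwdriver is lifted, carried or knocked about (moved more than 30 mm) (distance of driver from where it was at the start of the episode above 0.03 m).
It also fails if it takes over 54 s, if anything falls off the work surface, if the arm or the gripper's body presses on something with over 40 N, if the wrist force passes 120 N, or if a joint passes its speed limit or range.

## Working session

There is one attempt and no reset: what is moved stays moved. The work goes in short steps, Python scripts to look and compute and a shell command to move; the robot and the scene stay as the last step left them, time stands still between calls to the robot, and variables do not carry over. Pictures are saved under pics/ and viewed, and the job is handed in when it is done.

```bash
mkdir -p pics; ls; python3 - <<'E'
from rig import env
import cv2
s=env.observe();print(s)
for n in("scene","side","wrist"):
    d=env.get_image(n);cv2.imwrite(f"pics/{n}0.png",d["frame"][:,:,::-1]);print(n,d["mtx"].tolist(),d["rvec"],d["tvec"])
E
```

```text
pics
{'time_s': 0.0, 'q': array([ 6.33502461e+01,  2.18415032e+01,  7.43856602e+01, -2.20719025e-04,
        8.38579204e+01, -1.23357341e+01]), 'qvel': array([ 0.07668394, -0.01821232, -0.0041458 , -0.01735028, -0.06420994,
        0.02316428]), 'joint_efforts': array([ 5.12104441e-05, -4.48465741e+01, -2.31282449e+01, -1.64773251e-04,
        4.75610446e-03, -1.80522358e-05]), 'position': array([0.13584615, 0.53265265, 0.23070163]), 'tool_rot': array([[ 2.47235232e-01, -6.62648705e-04, -9.68955263e-01],
       [ 9.68954402e-01, -1.32895300e-03,  2.47235921e-01],
       [-1.45152657e-03, -9.99998897e-01,  3.13512376e-04]]), 'ft_force': array([-0.98442329, -0.37133484, -0.07216175]), 'wrist_torque': array([-0.01719736, -0.02367119, -0.02000048]), 'grip_width': 0.0854990219405255}
scene [[357.0459873215155, 0.0, 260.704592575449], [0.0, 357.0459873215155, 193.6255320880779], [0.0, 0.0, 1.0]] [ 0.81597383  2.53035895 -1.1148097 ] [ 0.40064965 -0.12316106  1.12245677]
side [[361.0438699798652, 0.0, 259.5472425947916], [0.0, 361.0438699798652, 195.9862946410236], [0.0, 0.0, 1.0]] [ 2.16716426 -0.24525317  0.14227852] [-0.50270512  0.17848093  0.68997635]
wrist [[336.10085605480526, 0.0, 253.39288773365823], [0.0, 336.10085605480526, 193.0227251307696], [0.0, 0.0, 1.0]] [-2.3089914  -1.79594152 -0.23542626] [-0.55012501 -0.03385562  0.37659429]
```

View pics/scene0.png

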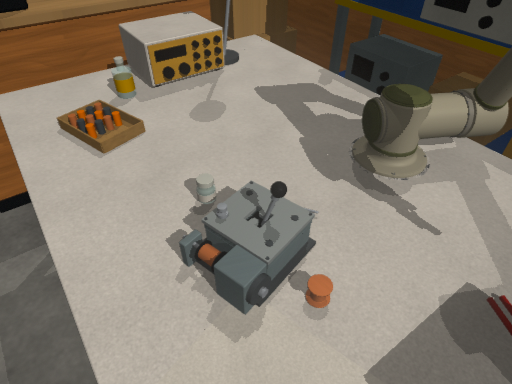

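View pics/side0.png

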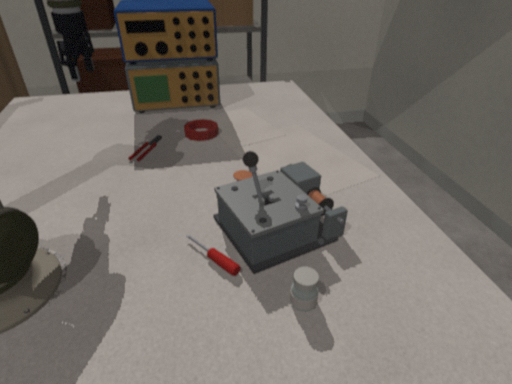

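View pics/wrist0.png

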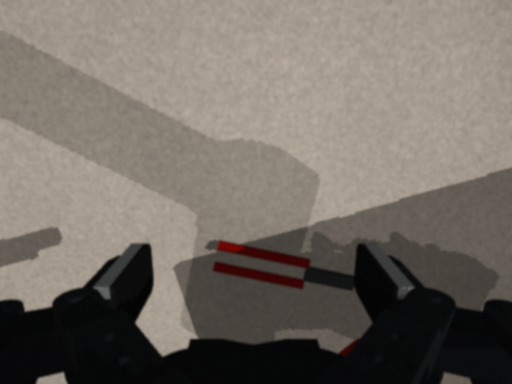

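```bash
python3 - <<'E'
import cv2
a=cv2.imread("pics/scene0.png")[150:320,170:345];cv2.imwrite("pics/sc_z.png",cv2.resize(a,None,fx=3.4,fy=3.4,interpolation=2))
a=cv2.imread("pics/side0.png")[140:315,180:355];cv2.imwrite("pics/si_z.png",cv2.resize(a,None,fx=3.4,fy=3.4,interpolation=2))
E
```

```text
(no output)
```

View pics/sc_z.png

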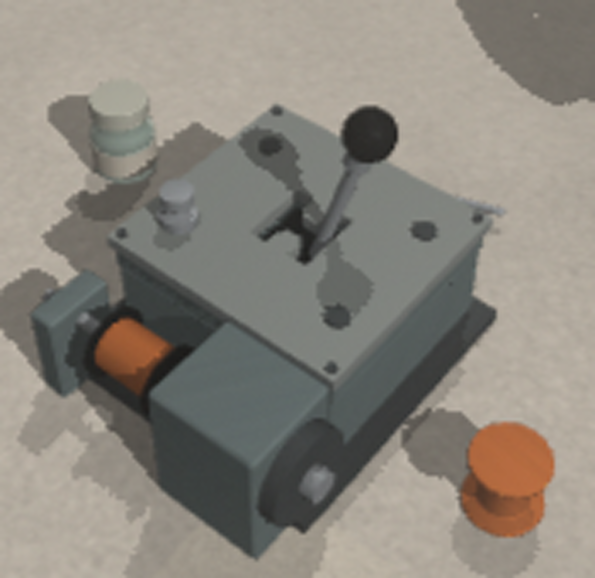

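View pics/si_z.png

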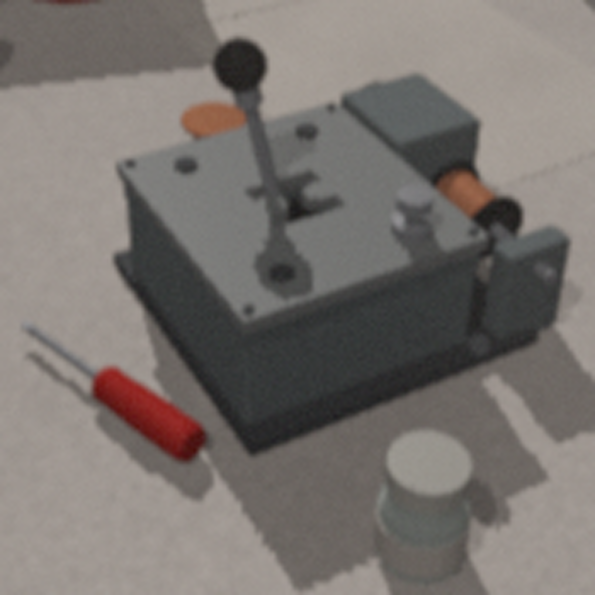

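```bash
cat > h.py <<'E'
import numpy as np,cv2
from rig import env
def cam(n):
    d=env.get_image(n);R=cv2.Rodrigues(np.array(d["rvec"],float))[0];t=np.array(d["tvec"],float).ravel();return d["frame"],np.array(d["mtx"]),R,t
def ray(c,p):
    _,K,R,t=c;d=R.T@np.linalg.inv(K)@[p[0],p[1],1.];return -R.T@t,d/np.linalg.norm(d)
def plane(c,p,z):
    o,d=ray(c,p);return o+d*(z-o[2])/d[2]
def tri(rs):
    A=0;b=0
    for o,d in rs:
        P=np.eye(3)-np.outer(d,d);A=A+P;b=b+P@o
    X=np.linalg.solve(A,b);return X,[np.linalg.norm(np.cross(X-o,d)) for o,d in rs]
def proj(c,X):
    _,K,R,t=c;p=K@(R@X+t);return p[:2]/p[2]
E
python3 - <<'E'
from h import *
sc,si=cam("scene"),cam("side")
z=lambda p,o:(p[0]/3.4+o[0],p[1]/3.4+o[1])
S=[z(p,(170,150)) for p in[(277,110),(477,218),(330,368),(121,232)]] #NR,NL,FL,FR
T=[z(p,(180,140)) for p in[(248,310),(129,164),(332,107),(473,231)]]
for c,L in((sc,S),(si,T)):
    W=np.array([plane(c,p,.097) for p in L]);m=W.mean(0)
    ax=(W[2]+W[3]-W[0]-W[1]);ay=W[1]+W[2]-W[0]-W[3]
    print(W.round(4).tolist(),m,np.degrees(np.arctan2(ax[1],ax[0])),np.degrees(np.arctan2(-ay[0],ay[1])),np.linalg.norm(ax)/2,np.linalg.norm(ay)/2)
b=[ray(sc,z((370,134),(170,150))),ray(si,z((239,65),(180,140)))]
print("ball",tri(b))
print("mag top",tri([ray(sc,z((176,190),(170,150))),ray(si,z((416,198),(180,140)))]))
for nm,p,q in(("jar",(120,98),(429,462)),("spool",(511,457),(212,120))):print(nm,tri([ray(sc,z(p,(170,150))),ray(si,z(q,(180,140)))]))
print("drv",plane(si,z((25,328),(180,140)),.01),plane(si,z((190,440),(180,140)),.02))
E
```

```text
[[0.492, -0.044, 0.097], [0.4478, 0.1198, 0.097], [0.5979, 0.1611, 0.097], [0.6421, -0.0032, 0.097]] [0.54493927 0.05843326 0.097     ] 15.306223585879133 15.077858297059645 0.15560242918740463 0.16993416426577265
[[0.4905, -0.0509, 0.097], [0.4456, 0.1108, 0.097], [0.5962, 0.1528, 0.097], [0.641, -0.0081, 0.097]] [0.5433299  0.05116549 0.097     ] 15.740562972559294 15.546106319690862 0.1564111849897366 0.16736462936359667
ball (array([0.5137447 , 0.08438219, 0.17783581]), [np.float64(0.0007804753342070185), np.float64(0.0007804753342069627)])
mag top (array([0.60525076, 0.00403162, 0.11908143]), [np.float64(0.0012595864662179697), np.float64(0.0012595864662181037)])
jar (array([ 0.56249944, -0.15437392,  0.06678785]), [np.float64(0.0014915229889365155), np.float64(0.0014915229889364346)])
spool (array([0.52484525, 0.24267041, 0.04219518]), [np.float64(0.0011423748481961048), np.float64(0.0011423748481960278)])
drv [0.36569728 0.063252   0.01      ] [ 0.45227448 -0.06817392  0.02      ]
```

```bash
python3 - <<'E'
from h import *
sc,si=cam("scene"),cam("side")
z=lambda p,o:(p[0]/3.4+o[0],p[1]/3.4+o[1])
S=[z(p,(170,150)) for p in[(277,110),(477,218),(330,368),(121,232)]]
T=[z(p,(180,140)) for p in[(248,310),(129,164),(332,107),(473,231)]]
W=np.array([tri([ray(sc,a),ray(si,b)])[0] for a,b in zip(S,T)]);print(W.round(4))
m=W.mean(0);ax=(W[2]+W[3]-W[0]-W[1]);th=np.arctan2(ax[1],ax[0]);print(m,np.degrees(th))
def ballpx(c):
    f=c[0].astype(int);dark=(f.max(2)<55).astype(np.uint8)
    n,l,s,ce=cv2.connectedComponentsWithStats(dark);return [(s[i][4],s[i][2:4].tolist(),ce[i].round(1).tolist()) for i in range(1,n) if 100<s[i][4]<400]
print(ballpx(sc),ballpx(si))
B=tri([ray(sc,z((370,134),(170,150))),ray(si,z((239,65),(180,140)))])[0]
M=np.array([.60525,.00403,.119])
R=np.array([[np.cos(th),np.sin(th)],[-np.sin(th),np.cos(th)]])
for X in(B,M):print((R@(X-m)[:2]).round(4))
inv=R.T
for g in [(0,.039),(0,0),(0,-.039),(.046,-.039)]:print(g,(m[:2]+inv@g).round(4))
E
```

```text
[[ 0.4907 -0.047   0.094 ]
 [ 0.4457  0.1172  0.0931]
 [ 0.5971  0.1588  0.0936]
 [ 0.6418 -0.0053  0.0949]]
[0.54381629 0.05593669 0.09393398] 15.419256557290737
[(np.int32(307), [28, 13], [12.3, 5.2]), (np.int32(333), [37, 13], [453.4, 4.5]), (np.int32(158), [15, 13], [484.9, 21.8]), (np.int32(120), [42, 16], [476.7, 36.4]), (np.int32(319), [31, 17], [170.0, 52.8]), (np.int32(160), [28, 34], [501.5, 64.5]), (np.int32(101), [11, 12], [168.3, 72.4]), (np.int32(122), [26, 25], [482.1, 100.1]), (np.int32(189), [16, 16], [278.3, 189.5]), (np.int32(373), [31, 21], [14.2, 201.7]), (np.int32(316), [37, 36], [205.7, 255.7])] [(np.int32(178), [5, 45], [249.1, 53.8]), (np.int32(137), [12, 14], [161.5, 47.7]), (np.int32(144), [13, 14], [140.9, 48.4]), (np.int32(153), [14, 15], [250.2, 159.2]), (np.int32(159), [49, 20], [274.3, 232.9])]
[-0.0214  0.0354]
[ 0.0454 -0.0664]
(0, 0.039) [0.5334 0.0935]
(0, 0) [0.5438 0.0559]
(0, -0.039) [0.5542 0.0183]
(0.046, -0.039) [0.5985 0.0306]
```

```bash
python3 -m inch '[[[1,0,0,4,0,0,5],[1,4,-4.5,5,0,0,10],[1,8,-9,5,0,0,15],[1,12,-13.5,5,0,0,20],[1,16,-18,5,0,0,25],[1,20,-22.5,5,0,0,29.7],[1,24,-27,5,0,0,29.7],[1,28,-32,5,0,0,29.7],[1,32,-37,5,0,0,29.7],[1,35,-42,5,0,0,29.7],[1,37.8,-44.9,5,0,0,29.7],[1,37.8,-44.9,5,0,0,29.7],[1,37.8,-44.9,5,0,0,29.7],[1,37.8,-44.9,5,0,0,29.7]]]' 20
python3 - <<'E'
from h import *
s=env.observe();print(s["position"],s["tool_rot"].round(3).tolist(),s["q"].round(1),s["ft_force"])
cs={n:cam(n) for n in("wrist","side")}
for n,c in cs.items():cv2.imwrite(f"pics/{n}1.png",c[0][:,:,::-1])
print(proj(cs["wrist"],np.array([.5137,.0844,.18])))
E
```

```text
time_s: 2.1
position: [0.5133, 0.0848, 0.2816]
tool_rot: [[-0.267, 0.0, -0.964], [0.964, 0.0, -0.267], [0.0, -1.0, -0.0]]
ft_force: [0.5, 0.4, -0.2]
grip_width: 0.0851
[0.51333106 0.08483176 0.28157504] [[-0.267, 0.0, -0.964], [0.964, 0.0, -0.267], [0.0, -1.0, -0.0]] [  -3.7   16.9   73.4    0.    89.7 -109.1] [ 0.50629428  0.41854484 -0.19850711]
[252.02344779 193.15193579]
```

View pics/wrist1.png

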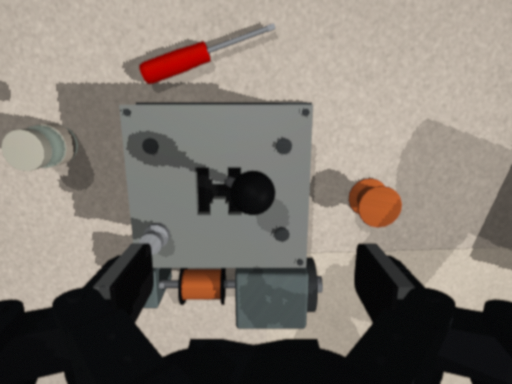

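View pics/side1.png

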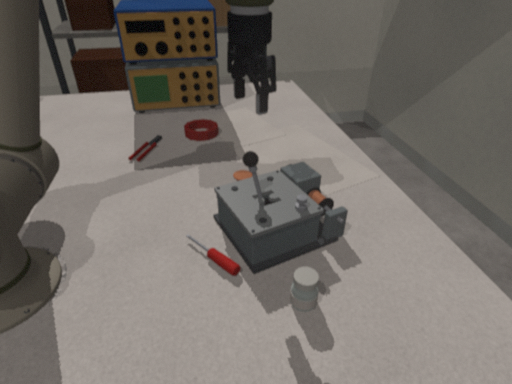

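```bash
python3 - <<'E'
from h import *
c=cam("wrist");
for X in [[.4907,-.047,.0955],[.4457,.1172,.0955],[.5971,.1588,.0955]]:print(proj(c,np.array(X)))
f=c[0].astype(int);dark=(f.max(2)<40).astype(np.uint8)
dark=cv2.morphologyEx(dark,cv2.MORPH_OPEN,cv2.getStructuringElement(2,(25,25)))
n,l,s,ce=cv2.connectedComponentsWithStats(dark);print([(s[i].tolist(),ce[i]) for i in range(1,n)])
W=[plane(c,p,.0955) for p in[(126.5,112),(305,112.5),(299.5,262)]];print(np.round(W,4)); m=(W[0]+W[2])/2;print(m)
for p in[(284,145.5),(280.5,234)]:print(plane(c,p,.0955))
ax=W[2]-W[1];ay=W[1]-W[0];print(np.degrees(np.arctan2(ax[1],ax[0])),np.degrees(np.arctan2(-ay[0],ay[1])))
print("ball",plane(c,(256,193),.179))
E
```

```text
[125.2316918  111.35351837]
[305.05229547 111.98862442]
[298.78094706 263.10056803]
[([227, 171, 47, 43, 1582], array([250.67825537, 192.64854614])), ([0, 256, 512, 128, 34969], array([255.99082044, 341.1534216 ]))]
[[ 0.491  -0.0457  0.0955]
 [ 0.4462  0.1173  0.0955]
 [ 0.5957  0.1592  0.0955]]
[0.54331637 0.05670551 0.0955    ]
[0.48134525 0.10718222 0.0955    ]
[0.57043973 0.1303997  0.0955    ]
15.640082824739663 15.366589304785062
ball [0.51320717 0.08718693 0.179     ]
```

```bash
python3 -m inch '[[[1,0,0.1,-3,0,0,0],[1,0,0.1,-6,0,0,0],[1,0,0.1,-9,0,0,0],[1,0,0.1,-12,0,0,0],[1,0,0.1,-12.7,0,0,0],[1,0,0.1,-12.7,0,0,0],[0,0,0.1,-12.7,0,0,0],[0,0,0.1,-12.7,0,0,0],[0,0,0.1,-12.7,0,0,0],[-0.3,0,0.1,-12.7,0,0,0],[-0.3,0,0.1,-12.7,0,0,0],[-0.3,0,0.1,-12.7,0,0,0],[-0.5,0,0.1,-12.7,0,0,0],[-0.5,0,0.1,-12.7,0,0,0],[-0.5,0,0.1,-12.7,0,0,0]]]' 20
python3 - <<'E'
from h import *
for n in("wrist","scene"):
    c=cam(n);cv2.imwrite(f"pics/{n}2.png",c[0][:,:,::-1])
E
```

```text
time_s: 4.12
position: [0.5141, 0.0849, 0.1546]
tool_rot: [[-0.265, 0.001, -0.964], [0.964, -0.0, -0.265], [-0.0, -1.0, -0.001]]
ft_force: [-1.0, 0.3, 5.3]
grip_width: 0.0328
```

View pics/wrist2.png

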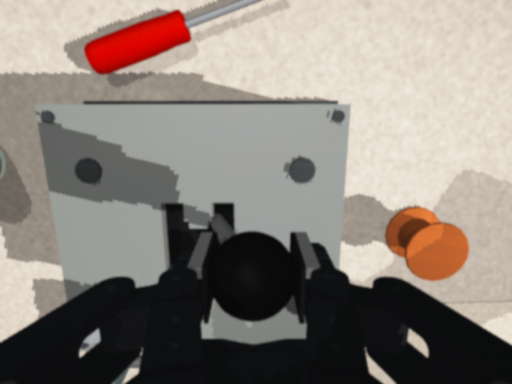

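View pics/scene2.png

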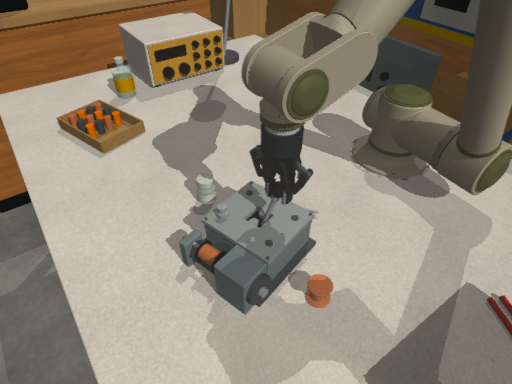

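```bash
python3 -m inch '[[[-0.6,0,0,-0.3,0,0,0],[-0.6,0,0,-0.3,0,0,0],[-0.6,0.5,0.14,-0.3,0,0,0],[-0.6,1.0,0.28,-0.25,0,0,0],[-0.6,1.5,0.41,-0.2,0,0,0],[-0.6,2.0,0.55,-0.2,0,0,0],[-0.6,2.0,0.55,-0.2,0,0,0],[-0.6,2.0,0.55,-0.2,0,0,0]]]' 25
python3 - <<'E'
from h import *
p=env.observe()["position"]-[.5435,.0563,0];th=np.radians(15.45)
print(p[0]*np.cos(th)+p[1]*np.sin(th),-p[0]*np.sin(th)+p[1]*np.cos(th))
c=cam("wrist");cv2.imwrite("pics/wrist3.png",c[0][:,:,::-1])
E
```

```text
time_s: 5.22
position: [0.5345, 0.0909, 0.1539]
tool_rot: [[-0.266, 0.003, -0.964], [0.964, 0.001, -0.266], [-0.0, -1.0, -0.003]]
ft_force: [-2.3, 1.8, 14.0]
grip_width: 0.0324
0.000557438699917135 0.0357858200500206
```

View pics/wrist3.png

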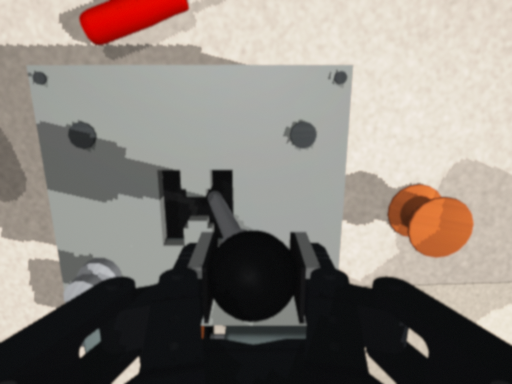

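```bash
python3 -m inch '[[[-0.6,0,0,0.1,0,0,0],[-0.6,0.2,-0.7,0.3,0,0,0],[-0.6,0.4,-1.4,0.45,0,0,0],[-0.6,0.6,-2.1,0.55,0,0,0],[-0.6,0.8,-2.9,0.6,0,0,0],[-0.6,1.0,-3.6,0.6,0,0,0],[-0.6,1.0,-3.6,0.6,0,0,0]]]' 25
python3 - <<'E'
from h import *
p=env.observe()["position"]-[.5435,.0563,0];th=np.radians(15.45)
print(p[0]*np.cos(th)+p[1]*np.sin(th),-p[0]*np.sin(th)+p[1]*np.cos(th))
c=cam("wrist");cv2.imwrite("pics/wrist4.png",c[0][:,:,::-1])
E
```

```text
time_s: 6.15
position: [0.5438, 0.055, 0.1585]
tool_rot: [[-0.265, -0.0, -0.964], [0.964, 0.002, -0.265], [0.002, -1.0, -0.0]]
ft_force: [-1.5, 3.8, 5.2]
grip_width: 0.0325
-2.7421178726921467e-05 -0.001383845427850077
```

View pics/wrist4.png

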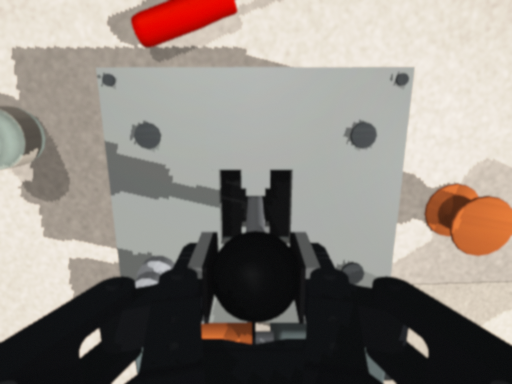

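The lever is upright in the cross passage (ball at about (255,275), with the rod between the two tracks). Carrying on to the right.

```bash
python3 -m inch '[[[-0.6,0.2,-0.7,0,0,0,0],[-0.6,0.4,-1.4,-0.1,0,0,0],[-0.6,0.6,-2.1,-0.2,0,0,0],[-0.6,0.8,-2.8,-0.35,0,0,0],[-0.6,0.98,-3.55,-0.5,0,0,0],[-0.6,0.98,-3.55,-0.5,0,0,0],[-0.6,0.98,-3.55,-0.5,0,0,0]]]' 25
python3 - <<'E'
from h import *
p=env.observe()["position"]-[.5435,.0563,0];th=np.radians(15.45)
print(p[0]*np.cos(th)+p[1]*np.sin(th),-p[0]*np.sin(th)+p[1]*np.cos(th))
c=cam("wrist");cv2.imwrite("pics/wrist5.png",c[0][:,:,::-1])
E
```

```text
time_s: 7.08
position: [0.5536, 0.0195, 0.1533]
tool_rot: [[-0.265, -0.0, -0.964], [0.964, 0.002, -0.265], [0.002, -1.0, -0.0]]
ft_force: [-0.3, 2.5, 4.6]
grip_width: 0.0324
-5.0164984447561775e-05 -0.038155425032620094
```

View pics/wrist5.png

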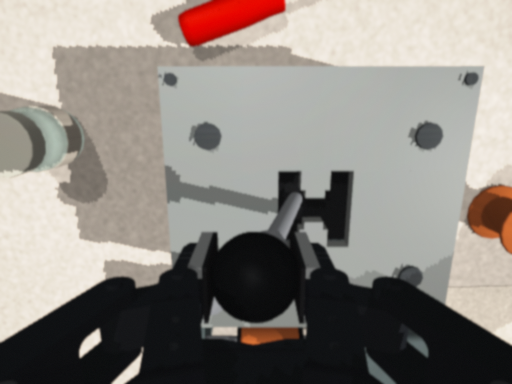

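```bash
python3 -m inch '[[[-0.6,0.6,0.16,0,0,0,0],[-0.6,1.2,0.33,-0.05,0,0,0],[-0.6,1.8,0.5,-0.1,0,0,0],[-0.6,2.4,0.66,-0.2,0,0,0],[-0.6,3.0,0.83,-0.3,0,0,0],[-0.6,3.6,0.99,-0.45,0,0,0],[-0.6,4.2,1.16,-0.6,0,0,0],[-0.6,4.4,1.22,-0.65,0,0,0],[-0.6,4.4,1.22,-0.65,0,0,0]]]' 25
python3 - <<'E'
from h import *
p=env.observe()["position"]-[.5435,.0563,0];th=np.radians(15.45)
print(p[0]*np.cos(th)+p[1]*np.sin(th),-p[0]*np.sin(th)+p[1]*np.cos(th))
c=cam("wrist");cv2.imwrite("pics/wrist6.png",c[0][:,:,::-1])
E
```

```text
time_s: 8.25
position: [0.5975, 0.0313, 0.1463]
tool_rot: [[-0.265, -0.001, -0.964], [0.964, 0.0, -0.265], [0.001, -1.0, 0.001]]
ft_force: [-3.4, 2.0, -1.7]
grip_width: 0.0328
0.04541770854589377 -0.0385331773249112
```

View pics/wrist6.png

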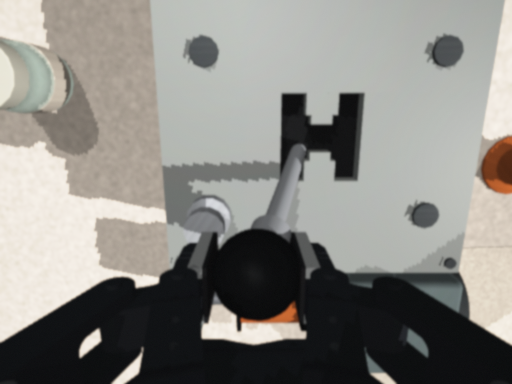

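```bash
python3 -m inch '[[[-0.6,0.2,0.05,-0.05,0,0,0],[-0.6,0.4,0.1,-0.1,0,0,0],[-0.6,0.4,0.1,-0.1,0,0,0]]]' 25

```

```text
time_s: 8.68
position: [0.6011, 0.0323, 0.1453]
tool_rot: [[-0.265, -0.002, -0.964], [0.964, 0.0, -0.265], [0.001, -1.0, 0.002]]
ft_force: [-5.2, 2.0, -3.3]
grip_width: 0.0323
```

```bash
python3 -m inch '[[[-0.6,0.2,0.05,0,0,0,0],[-0.6,0.3,0.08,0,0,0,0],[-0.6,0.3,0.08,0,0,0,0]]]' 25
python3 - <<'E'
from h import *
p=env.observe()["position"]-[.5435,.0563,0];th=np.radians(15.45)
print(p[0]*np.cos(th)+p[1]*np.sin(th),-p[0]*np.sin(th)+p[1]*np.cos(th))
E
```

```text
time_s: 9.05
position: [0.6025, 0.0328, 0.1448]
tool_rot: [[-0.265, -0.007, -0.964], [0.964, -0.0, -0.265], [0.002, -1.0, 0.006]]
ft_force: [-11.9, 0.3, -2.1]
grip_width: 0.0323
0.050600781057579945 -0.03837792501802906
```

```bash
python3 -m inch '[[[-0.6,-0.2,-0.05,0,0,0,0],[-0.2,-0.2,-0.05,0,0,0,0],[0.2,-0.2,-0.05,0,0,0,0],[0.7,-0.2,-0.05,0,0,0,0],[0.7,-0.2,-0.05,0,0,0,0],[0.7,-0.2,-0.05,0,0,0,0],[0.7,-0.2,-0.05,3,0,0,0],[0.7,-0.2,-0.05,6,0,0,0],[0.7,-0.2,-0.05,9,0,0,0],[0.7,-3,-0.05,13,0,0,0],[0.7,-6,-0.05,13,0,0,0],[0.7,-6,-0.05,13,0,0,0],[0.7,-6,-0.05,13,0,0,0]]]'
python3 - <<'E'
from h import *
cs={n:cam(n) for n in("wrist","side","scene")}
for n,c in cs.items():cv2.imwrite(f"pics/{n}7.png",c[0][:,:,::-1])
a=cs["scene"][0][150:320,170:345,::-1];b=cs["side"][0][140:315,180:355,::-1]
cv2.imwrite("pics/z7.png",np.hstack([cv2.resize(a,(400,400)),cv2.resize(b,(400,400))]))
E
```

```text
time_s: 10.68
position: [0.5452, 0.0323, 0.2757]
tool_rot: [[-0.265, 0.0, -0.964], [0.964, -0.0, -0.265], [-0.0, -1.0, -0.0]]
ft_force: [0.3, 0.5, 0.5]
grip_width: 0.0726
```

View pics/wrist7.png

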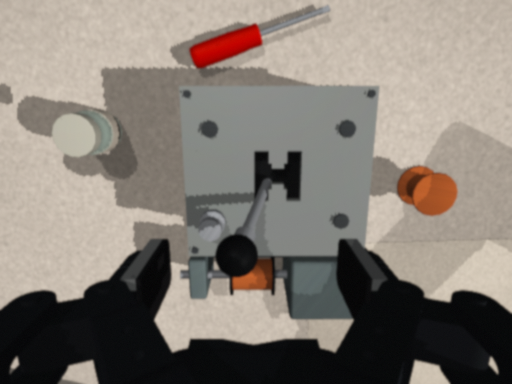

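View pics/z7.png

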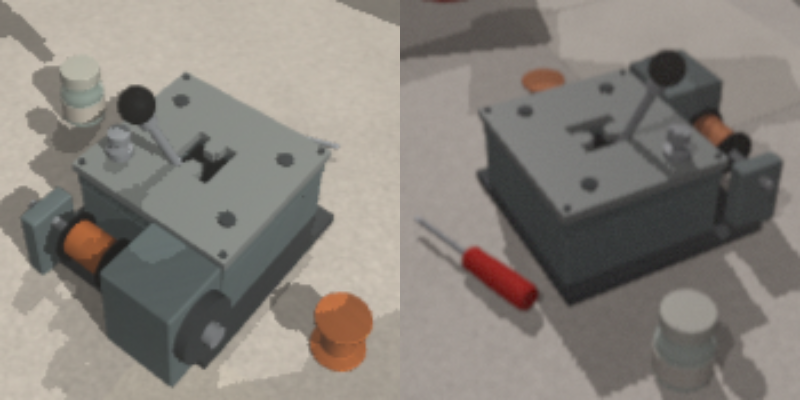

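```bash
python3 - <<'E'
from h import *
sc,si,w=cam("scene"),cam("side"),cam("wrist")
B,e=tri([ray(sc,(170+136*.4375,150+105*.425)),ray(si,(180+267*.4375,140+69*.4375))]);th=np.radians(15.45)
for X in(B,plane(w,(237,256),.173)):
    p=X-[.5435,.0563,0];print(X,e,p[0]*np.cos(th)+p[1]*np.sin(th),-p[0]*np.sin(th)+p[1]*np.cos(th))
E
```

```text
[0.59950007 0.0322184  0.17023565] [np.float64(0.0005893629029609361), np.float64(0.0005893629029608792)] 0.047561137031619447 -0.038129643506004715
[0.59836567 0.03415807 0.173     ] [np.float64(0.0005893629029609361), np.float64(0.0005893629029608792)] 0.04698445380161137 -0.03595785850178407
```

Both measurements put the ball at (+47, -37) mm in the winder's frame, against a home point of (+46, -37). Nothing is touching the robot, so I'm handing in.

```bash
python3 - <<'E'
from rig import env
print(env.close_job())
E
```

```text
the job is handed in; nothing more can be done
None
```

The lever is home in the far right-hand slot, the one beside the magnet. I gripped the ball, moved it to the middle of the gate and across the passage. I then pushed it along the far slot until the force rose to about 12 N at the end stop. After that I released it and backed off upwards.

**Ball position:** after release, two independent measurements put it at x = +47 to +48 mm, y = -36 to -38 mm in the winder's frame. The home point is about (+46, -37) mm, so it is well within tolerance.

**Other slot and bystanders:** the lever never left the cross passage towards the near slot. In the last pictures the spool, jar and screwdriver look unmoved; I checked them by eye and did not measure them again.

**At hand-in:** the gripper was clear above the winder with about zero force. The job took about 11 s.

**Disagreements:**
- The heights from the two fixed cameras came out about 3 to 4 mm low.
- The wrist camera and the two fixed cameras differed by about 2 mm across the track.
- An upward force of up to 14 N appeared at the wrist when I lowered the grip on the ball at the start. It dropped to about 5 N once I raised the tool.

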